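# Roll the press roller into its V-block

## Task

Gently roll the loose metal roller along the wooden board, pushing it by its side with the fingertips, until it drops into the V-block at one end of the board and lies still at the bottom of the V with its barrel sticking out at both ends of the block. Do not lift or carry it, and do not slide it there: it has to roll (a nudge on its end to centre it is fine). Leave the cup, jar, brush and tape where they are.

Things in the scene. Friction and masses are not known exactly. Their poses are not given: they have to be found in the camera images.
- roller: Loose metal roller on the board, 0.4 to 0.85 kg: cylinder 40 mm in diameter, 150 mm long, with a 14 mm thick journal 12 mm long at each end. Origin at its centre (41 mm above the bench on the board); x along the roller, y and z turn as it rolls (z up at the start). Starts parallel to the V within 8 degrees and up to 15 mm off its middle along the V. Rolls freely, with almost no resistance.
- board: Fixed wooden board, 170 mm (x) by 220 mm (y), top 21 mm above the bench; origin at the centre of its underside. Against its +y and -y ends stand two metal blocks, flush with its top, centred at y = +145 and -145 mm: the V-block and the flat block, either way round. Behind each block, from |y| = 181 to 193 mm, a fence 170 mm long rises 45 mm above the bench.
- vblock: Fixed metal block at one end of the board, 100 mm (x) by 70 mm (y), 21 mm high, with a 90 degree V groove in its top along all its x length, 40 mm wide, 20 mm deep. Origin at the centre of its underside, on the bench; x axis along the V, parallel to the board's x. The roller at the bottom of the V has its axis over the block's middle, 29 mm above the bench; centred, it overhangs 25 mm at each end.
- flatblock: Fixed plain metal block without a groove at the other end of the board, 100 by 70 by 21 mm; origin at the centre of its underside. Not the goal.
- cup: Bystander: loose red cup, 72 mm across, 85 mm high, beyond the board's +x side; origin at the centre of its underside.
- jar: Bystander: loose amber jar, 64 mm across, 85 mm high, beyond the board's +x side; origin at the centre of its underside.
- brush: Bystander: loose hand brush lying on the bench beyond the board's -y end, its length roughly along x; origin at its underside.
- tape: Bystander: loose cardboard-coloured ring of tape lying flat on the bench beyond the board's +y end, 90 mm across, 24 mm high; origin at the centre of its underside.
Not all that is in view belongs to the job. There is more than one size of the roller; the one meant has the size given above.

How it is judged:
By the outcome, as a careful person would: the job done as asked, in the order asked, and still so for the second after the job is handed in, with the robot touching nothing.
It also fails if it takes over 48 s, if anything falls off the work surface, if the arm or the gripper's body presses on something with over 40 N, if the wrist force passes 120 N, or if a joint passes its speed limit or range.

## Robot

A 6-joint arm with a two-finger parallel gripper is mounted at the origin on the work surface. World frame = base frame: x ahead of the robot, y to its left, z up, the work surface at z = 0. Lengths are in mm, angles in rad, forces in N, time in s.
With the tool pointing down it reaches from about 300 to 775 mm from the base axis. Payload 14.6 kg.
Tool frame: the origin (TCP) lies on the centre line of the jaws, within the pads' length; the fingertips stand 19 mm ahead of it and the grasp point (between the pads) is the TCP (bot.tip_reach is the distance from the TCP to the fingertips, in mm); y points along the fingers, x is the direction in which the jaws open and shut, and the axes are right-handed (so a half turn about y gives the same grasp; the last joint's range is limited). The gripper opens to 85 mm and grips with 20 to 120 N. Pads are 22 mm wide; open, the fingers measure 114 mm over their backs; the gripper's body (76 mm by 85 mm) begins 54 mm behind the grasp point. The pads swing forward as they close: fully open they stand 13 mm farther back than shut.
Start: joints at [-1.229, 0.3, 1.521, -0, 1.321, -0.067], TCP at [218.622, -504.672, 228.781] pointing down, gripper open.
Joint ranges: [-3.03, 3.03], [-0.79, 2.21], [0.23, 2.52], [-1.04, 4.18], [0, 3.07], [-2.55, 2.55]. Speed limits (rad/s): [2.22, 2.22, 2.57, 3.14, 3.14, 3.14].

## Interface

Orientations are given as a unit quaternion [w, x, y, z].
In Python, from rig import bot gives the robot as it stands. Calls block until the motion is done:
- bot.move_to(position, orientation): joint-space move of the TCP to a pose.
- bot.servo_line(position, attitude=None, speed=150, until_force=None): straight line of the TCP; attitude=None keeps the orientation; speed is the mean speed in mm/s. With until_force (N) it stops when the force on the tool has changed by that much, and returns True; else False.
- bot.move_joints(angles): joint-space move.
- bot.move_gripper(opening, grip_force=None): finger opening in mm; grip_force is the grip in N (None keeps the last); returns when the fingers have stopped.
- bot.dwell(seconds).
- bot.ik(position, orientation): joint angles nearest the present ones, or None.
- bot.read_state(): the state.
- bot.read_camera(name): name is "scene" or "top" or "wrist"; returns a dict with "image" (400x640x3 uint8, blue, green, red), "depth" (400x640 float32, mm along the optical axis (not along the pixel's ray), 0 where there is no reading), "fovy" (degrees; the focal length in pixels is half the picture's height over the tangent of half this angle, whatever the lens; pixels are square), "cx", "cy" (the principal point, pixels), "eye" and "attitude" of the camera in the world; the wrist camera has in their place "mount" (4x4, takes a point from camera to tool coordinates, whose origin is the TCP and whose axes are the tool frame's). Camera axes: x right, y down, z forward; pixel columns grow to the right and rows downward; lengths in mm; the calibration is good to about 2 mm. A picture is of the moment at which its call begins: read the wrist's pose just before it.
A pose or a line that the arm cannot do raises bot.MotionError and nothing moves.
- bot.finish_job(): hands the job in, once; it reports no verdict.
The state is a dict: "clock": time; "joint_positions": joint angles; "qvel": joint speeds; "effort": joint torques, N m; "ee_pos": TCP position; "tool_rot": TCP orientation; "ft_force": force on the tool from outside, world axes, zero at the start; "moment": the same for the moment, N m; "grip_width": finger opening in mm.
Only numpy, scipy, OpenCV 4.12 (cv2) and the standard library are available. Lean on these libraries where they do the work, as an engineer would, in place of code of your own. Each camera call takes 0.05 s, during which the arm holds its last target.

## Working session

There is one attempt and no reset: what is moved stays moved. The work goes in short steps, each a Python script; the robot and the scene stay as the last script left them, time stands still between calls to the robot, and variables do not carry over. Pictures are saved under pics/ and viewed, and the job is handed in when it is done.

```bash
ls; mkdir -p pics; python3 - <<'E'
from rig import bot
import cv2,pickle
for n in ("scene","top","wrist"):
    s=bot.read_state(); c=bot.read_camera(n); cv2.imwrite(f"pics/{n}0.png",c["image"]); pickle.dump((s,c),open(f"{n}0.pkl","wb"))
    print(n,{k:v for k,v in c.items() if k not in("image","depth")})
print(s)
E
```

```text
pics
scene {'fovy': 52.55067166317488, 'cx': 318.55309210927845, 'cy': 199.18544152963915, 'eye': array([1087.09332278, -457.11006147,  746.076194  ]), 'attitude': array([-0.36137249,  0.83020829,  0.39164683, -0.16363645])}
top {'fovy': 54.02515613078141, 'cx': 322.81812965345097, 'cy': 202.91164160488762, 'eye': array([331.1005594 ,  21.59793793, 901.65682245]), 'attitude': array([-0.0762298 ,  0.73606643, -0.66870351,  0.07232462])}
wrist {'fovy': 61.45538848738704, 'cx': 314.20814017292446, 'cy': 202.16199183846393, 'mount': array([[ 9.99999958e-01,  1.48565031e-04, -2.47449366e-04,
        -1.83980093e-01],
       [ 2.77509223e-04, -2.59306036e-01,  9.65795166e-01,
        -1.44820820e+02],
       [ 7.93182748e-05, -9.65795194e-01, -2.59306067e-01,
         6.65949825e+01],
       [ 0.00000000e+00,  0.00000000e+00,  0.00000000e+00,
         1.00000000e+00]])}
{'clock': 0.1, 'joint_positions': array([-1.22859779e+00,  3.00419024e-01,  1.52149703e+00, -1.90261644e-06,
        1.32067020e+00, -6.66068708e-02]), 'qvel': array([-5.43527338e-04,  1.48192259e-05, -2.22074562e-03,  2.11172041e-04,
        4.39400030e-04,  2.02076318e-04]), 'effort': array([ 2.17342815e-03, -5.44376779e+01, -3.62367368e+01, -6.98474196e-06,
        3.02147091e-03, -6.72578366e-07]), 'ee_pos': array([ 218.5599649 , -504.4959545 ,  228.28542843]), 'tool_rot': array([ 0.59129379, -0.59087098,  0.3883804 , -0.38781929]), 'ft_force': array([-0.07391743,  0.33118245,  0.70782302]), 'moment': array([0.02027077, 0.04151807, 0.01739321]), 'grip_width': 85.36539669014348}
```

View pics/scene0.png

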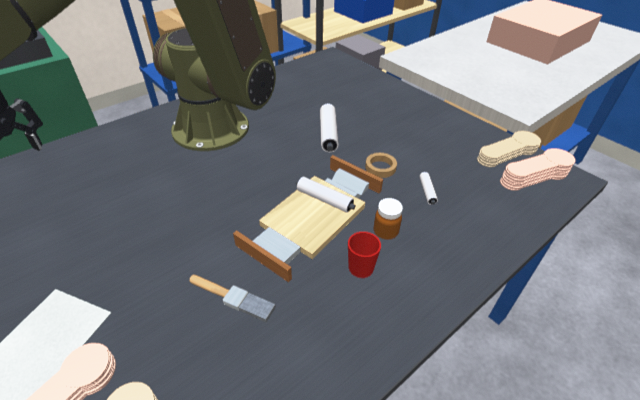

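View pics/top0.png

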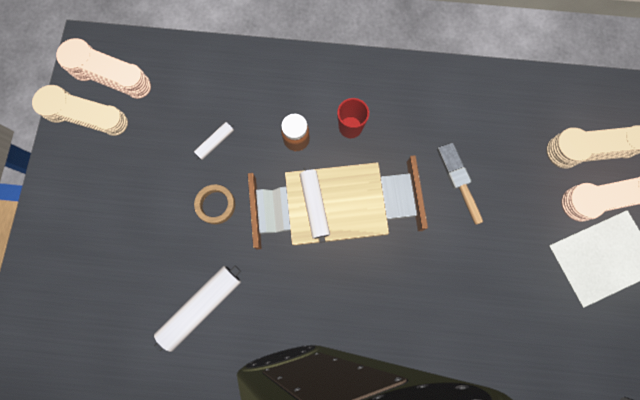

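The roller lies on the board near its +y end (top view, about (315,203)). Next I zoom in to tell the V-block from the flat one and measure with depth.

```bash
cat > h.py <<'E'
import numpy as np,cv2,pickle
from scipy.spatial.transform import Rotation as R
def q2R(q): return R.from_quat([q[1],q[2],q[3],q[0]]).as_matrix()
def cloud(s,c):
    d=c["depth"]; H,W=d.shape; f=H/2/np.tan(np.radians(c["fovy"]/2))
    v,u=np.mgrid[:H,:W]
    P=np.stack([(u-c["cx"])/f*d,(v-c["cy"])/f*d,d],-1).astype(float)
    if "mount" in c:
        M=c["mount"]; P=P@M[:3,:3].T+M[:3,3]
        P=P@q2R(s["tool_rot"]).T+s["ee_pos"]
    else: P=P@q2R(c["attitude"]).T+c["eye"]
    P[d<=0]=np.nan
    return P
E
python3 - <<'E'
from h import *
for n,(x,y,w,h) in dict(top=(235,140,200,125),scene=(220,140,180,150)).items():
    s,c=pickle.load(open(n+"0.pkl","rb")); P=cloud(s,c)
    cv2.imwrite(f"pics/{n}0z.png",cv2.resize(c["image"][y:y+h,x:x+w],None,fx=4,fy=4,interpolation=cv2.INTER_CUBIC)[:600,:800])
    if n=="top":
        for r in (195,205,215): print(r,[(u,*np.round(P[r,u]).astype(int)) for u in range(246,430,6)])
E
```

```text
195 [(246, np.int64(525), np.int64(218), np.int64(1)), (252, np.int64(517), np.int64(195), np.int64(45)), (258, np.int64(523), np.int64(186), np.int64(20)), (264, np.int64(525), np.int64(173), np.int64(19)), (270, np.int64(529), np.int64(161), np.int64(7)), (276, np.int64(529), np.int64(146), np.int64(10)), (282, np.int64(528), np.int64(131), np.int64(21)), (288, np.int64(529), np.int64(117), np.int64(23)), (294, np.int64(531), np.int64(104), np.int64(19)), (300, np.int64(533), np.int64(90), np.int64(19)), (306, np.int64(526), np.int64(74), np.int64(55)), (312, np.int64(525), np.int64(60), np.int64(62)), (318, np.int64(528), np.int64(47), np.int64(57)), (324, np.int64(537), np.int64(35), np.int64(23)), (330, np.int64(539), np.int64(21), np.int64(20)), (336, np.int64(540), np.int64(7), np.int64(22)), (342, np.int64(541), np.int64(-7), np.int64(23)), (348, np.int64(543), np.int64(-21), np.int64(20)), (354, np.int64(545), np.int64(-34), np.int64(20)), (360, np.int64(546), np.int64(-48), np.int64(20)), (366, np.int64(547), np.int64(-62), np.int64(22)), (372, np.int64(549), np.int64(-76),
[... 2945 characters left out ...]
 np.int64(-25), np.int64(17)), (354, np.int64(498), np.int64(-38), np.int64(18)), (360, np.int64(498), np.int64(-51), np.int64(24)), (366, np.int64(500), np.int64(-65), np.int64(22)), (372, np.int64(502), np.int64(-79), np.int64(20)), (378, np.int64(503), np.int64(-93), np.int64(20)), (384, np.int64(504), np.int64(-106), np.int64(21)), (390, np.int64(505), np.int64(-120), np.int64(22)), (396, np.int64(507), np.int64(-133), np.int64(21)), (402, np.int64(508), np.int64(-147), np.int64(19)), (408, np.int64(509), np.int64(-160), np.int64(25)), (414, np.int64(512), np.int64(-175), np.int64(17)), (420, np.int64(507), np.int64(-182), np.int64(44)), (426, np.int64(518), np.int64(-207), np.int64(0))]
```

View pics/top0z.png

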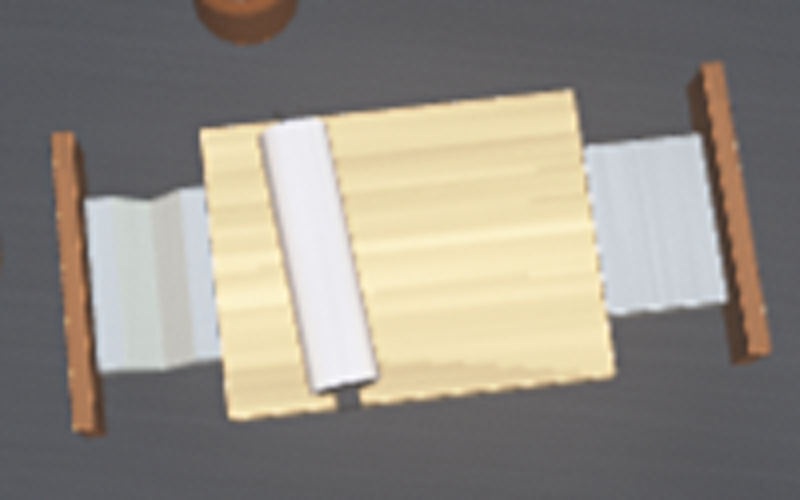

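View pics/scene0z.png

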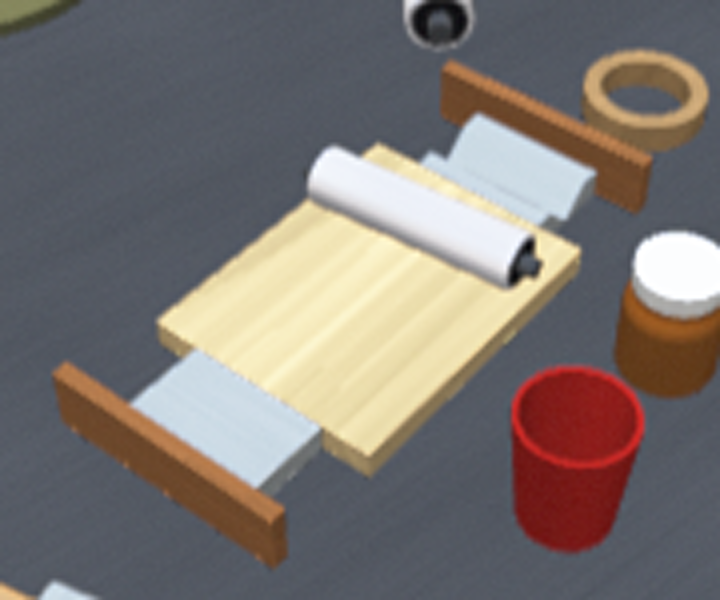

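The +y block (top view about (272,208), depth 5–10 mm in the middle) is the V-block; the −y one (402,205) is flat. The roller is tilted relative to the V by a few degrees. Next I fit the poses.

```bash
cat >> h.py <<'E'
def fence_fit(P):
    """board frame from the two fences' tops (z~45), mm: centre, yaw of x axis"""
    out=[]
    for lo,hi in ((155,225),(-215,-150)):
        m=(np.abs(P[...,2]-45)<5)&(P[...,0]>400)&(P[...,0]<640)&(P[...,1]>lo)&(P[...,1]<hi)
        out.append(P[m][:,:2])
    return out
def roller_fit(P,yc,span=45,z0=38,x=(410,640),zmax=75):
    m=(P[...,2]>z0)&(P[...,2]<zmax)&(P[...,0]>x[0])&(P[...,0]<x[1])&(np.abs(P[...,1]-yc)<span)
    return P[m]
E
python3 - <<'E'
from h import *
for n in("top","scene"):
    s,c=pickle.load(open(n+"0.pkl","rb")); P=cloud(s,c)
    for F in fence_fit(P):
        r=cv2.minAreaRect(F.astype(np.float32)); print(n,"fence",len(F),r)
    hsv=cv2.cvtColor(c["image"],cv2.COLOR_BGR2HSV)
    m=(np.abs(P[...,2]-21)<5)&(P[...,0]>380)&(P[...,0]<640)&(np.abs(P[...,1])<130)&(hsv[...,1]>60)
    m=cv2.morphologyEx(m.astype(np.uint8),cv2.MORPH_OPEN,np.ones((3,3)))>0
    r=cv2.minAreaRect(P[m][:,:2].astype(np.float32)); print(n,"board",m.sum(),r,np.median(P[m][:,2]))
    Q=roller_fit(P,57); ce=Q.mean(0); u,sv,vt=np.linalg.svd(Q[:,:2]-ce[:2],full_matrices=False)
    print(n,"roller",len(Q),ce,np.degrees(np.arctan(vt[0,1]/vt[0,0])),np.percentile(Q[:,2],[50,95]))
    t=(Q[:,:2]-ce[:2])@vt[0]; w=(Q[:,:2]-ce[:2])@vt[1]; print(t.min(),t.max(),w.min(),w.max(),cv2.minAreaRect(Q[:,:2].astype(np.float32)))
E
```

```text
top fence 416 ((484.9615173339844, 189.36143493652344), (168.2021942138672, 12.024012565612793), 11.952924728393555)
top fence 408 ((560.1165771484375, -176.5135955810547), (164.75843811035156, 13.416647911071777), 11.806801795959473)
top board 4026 ((524.015380859375, 6.303932189941406), (169.5677032470703, 219.51763916015625), 11.985410690307617) 21.20897191439576
top roller 1260 [508.52875527  54.56736394  56.10092517] 17.306839439748284 [57.59129069 62.32959047]
-90.33799256506086 83.88021723155605 -20.385549866214127 19.568149304603956 ((511.7330627441406, 55.137691497802734), (174.21820068359375, 39.95363998413086), 17.3067684173584)
scene fence 226 ((485.3765869140625, 186.41232299804688), (169.79127502441406, 16.30142593383789), 12.04290771484375)
scene fence 353 ((559.3382568359375, -179.407470703125), (166.5718994140625, 13.773415565490723), 11.989156723022461)
scene board 2208 ((524.5111083984375, 3.6139373779296875), (171.66831970214844, 220.17050170898438), 11.423308372497559) 19.873047067207096
scene roller 824 [520.38744337  46.3156277   52.64042726] 18.255380673392338 [54.48928608 60.80748837]
-94.63181860384648 80.3666617879945 -24.149262989797148 13.981614795299656 ((512.0625610351562, 48.73120880126953), (174.99560546875, 37.56743621826172), 17.890777587890625)
```

V-block is at +y; board centre is about (523,6) with yaw 12.0°. The roller axis is at about (512,53) with yaw 17.5°, which is 5.5° off the V, and its top is at 61 mm as expected. I move behind it with the tool aligned to the roller and check again with the wrist camera.

```bash
cat >> h.py <<'E'
BC=np.array([523.5,5.5]); BY=np.radians(12.0)
def ex(a): return np.array([np.cos(a),np.sin(a)])
def ey(a): return np.array([-np.sin(a),np.cos(a)])
def tob(p): d=np.asarray(p)[...,:2]-BC; return np.stack([d@ex(BY),d@ey(BY)],-1)
def tow(b): return BC+b[0]*ex(BY)+b[1]*ey(BY)
def quat(a,flip=False):
    x=np.array([*ex(a),0])*(-1 if flip else 1); y=np.array([0,0,-1.]); z=np.cross(x,y)
    q=R.from_matrix(np.stack([x,y,z],1)).as_quat(); return np.array([q[3],*q[:3]])
E
python3 - <<'E'
from h import *
from rig import bot
s=bot.read_state(); print(q2R(s["tool_rot"]).round(2).tolist(), bot.tip_reach)
a=np.radians(17.5); r=np.array([512,53.]); print("roller in board",tob(r),"V",tow([0,145]))
for f in (False,True):
    for back,z in ((48,200),(48,48),(-40,48)):
        p=r-back*ey(a); print(f,back,z,bot.ik([*p,z],quat(a,f)))
E
```

```text
[[0.4, -0.0, 0.92], [-0.92, 0.0, 0.4], [-0.0, -1.0, 0.0]] 19.0
roller in board [-1.37289209 48.85299548] V [493.35280483 147.33140211]
False 48 200 [-5.58569000e-02  2.73327531e-01  1.62418047e+00 -4.44089210e-16
  1.24408466e+00 -3.61289519e-01]
False 48 48 [-5.58569000e-02  4.74079127e-01  1.74652331e+00 -4.44089210e-16
  9.20990217e-01 -3.61289519e-01]
False -40 48 [ 1.08247734e-01  4.41090125e-01  1.79832073e+00 -4.44089210e-16
  9.02181794e-01 -1.97184885e-01]
True 48 200 None
True 48 48 None
True -40 48 None
```

```bash
python3 - <<'E'
from h import *
from rig import bot
a=np.radians(17.5); r=np.array([512,53.]); p=r-50*ey(a)
bot.move_to([*p,200],quat(a)); bot.move_gripper(60)
s=bot.read_state();c=bot.read_camera("wrist"); pickle.dump((s,c),open("wrist1.pkl","wb")); cv2.imwrite("pics/wrist1.png",c["image"])
print(s["clock"],s["ee_pos"],s["grip_width"])
P=cloud(s,c)
Q=roller_fit(P,55); print(len(Q),cv2.minAreaRect(Q[:,:2].astype(np.float32)),np.percentile(Q[:,2],[50,95,99]))
bot.servo_line([*p,50],speed=120)
s=bot.read_state();print(s["clock"],s["ee_pos"],s["ft_force"])
for n in("scene","wrist"):
    c=bot.read_camera(n); im=c["image"]
    if n=="scene": im=cv2.resize(im[110:260,200:400],None,fx=4,fy=4,interpolation=cv2.INTER_CUBIC)
    cv2.imwrite(f"pics/{n}2.png",im); pickle.dump((s,c),open(n+"2.pkl","wb"))
E
```

```text
2.6667 [527.04151372   5.14089842 200.01032195] 59.761889156241594
8563 ((513.5272827148438, 55.10243225097656), (174.15850830078125, 39.727996826171875), 17.53386878967285) [57.84331467 60.9963619  61.66604641]
4.1167 [527.41619975   5.29268734  50.65152328] [-0.28951719  0.12147706  1.09557493]
```

View pics/scene2.png

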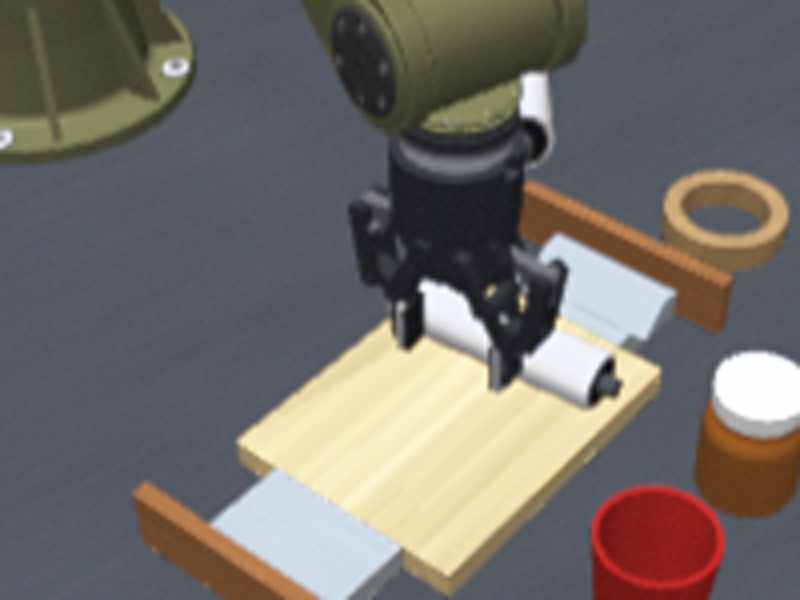

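View pics/wrist1.png

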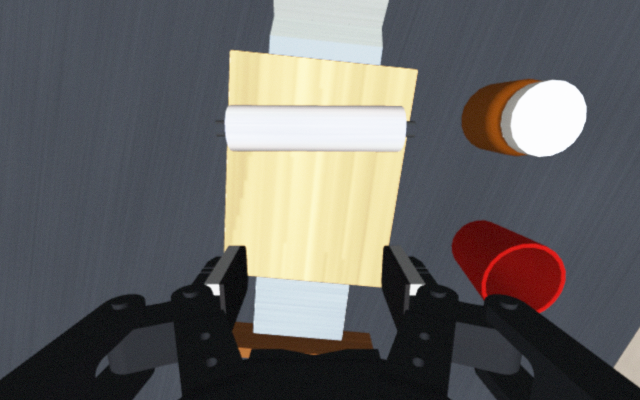

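View pics/wrist2.png

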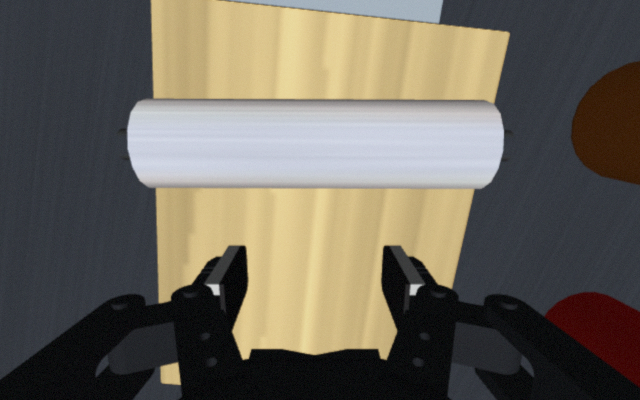

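The views agree: the jaws are parallel to the roller (17.53°), the roller spans x 128–505 in the wrist picture, and the pads sit behind it. Before pushing, I check the fingertip height from depth.

```bash
python3 - <<'E'
from h import *
for n in("scene2","wrist2"):
    s,c=pickle.load(open(n+".pkl","rb")); P=cloud(s,c); T=(P-s["ee_pos"])@q2R(s["tool_rot"])
    g=c["image"].max(-1)<75
    m=g&(np.abs(T[...,0])<60)&(np.abs(T[...,2])<20)&(P[...,2]>24)&(P[...,2]<90)
    Q=P[m]; t=T[m]
    print(n,m.sum(),"z pct",np.percentile(Q[:,2],[1,5,20]).round(1))
    for lo in range(25,70,6):
        k=(Q[:,2]>lo)&(Q[:,2]<lo+6)
        if k.sum()>3: print(lo,k.sum(),"tool z",t[k,2].min().round(1),t[k,2].max().round(1),"tool x",t[k,0].min().round(1),t[k,0].max().round(1))
s,c=pickle.load(open("wrist2.pkl","rb")); P=cloud(s,c); Q=roller_fit(P,55,x=(400,640)); Q=Q[((Q-s["ee_pos"])@q2R(s["tool_rot"]))[:,2]>20]; r=cv2.minAreaRect(Q[:,:2].astype(np.float32));print(r,tob(r[0]))
E
```

```text
scene2 75 z pct [62.  64.9 70.6]
61 7 tool z -11.0 6.5 tool x -32.2 -31.3
67 14 tool z -12.0 5.8 tool x -33.7 40.5
wrist2 3481 z pct [60.1 62.9 68.7]
55 74 tool z -9.4 9.8 tool x -29.3 31.3
61 439 tool z -10.7 11.8 tool x -40.8 43.3
67 647 tool z -10.8 11.8 tool x -42.6 44.8
((513.0857543945312, 55.43211364746094), (175.37242126464844, 38.70609664916992), 17.489355087280273) [ 0.19480082 51.00622058]
```

```bash
python3 - <<'E'
from h import *
for n in("scene2","wrist2"):
    s,c=pickle.load(open(n+".pkl","rb")); P=cloud(s,c); T=(P-s["ee_pos"])@q2R(s["tool_rot"])
    m=(np.abs(T[...,0])<60)&(np.abs(T[...,0])>20)&(np.abs(T[...,2])<16)&(P[...,2]>27)&(P[...,2]<80)
    t=T[m]
    h,e=np.histogram(P[m][:,2],np.arange(24,82,4)); print(n,list(zip(e,h)))
E
```

```text
scene2 [(np.int64(24), np.int64(0)), (np.int64(28), np.int64(0)), (np.int64(32), np.int64(0)), (np.int64(36), np.int64(0)), (np.int64(40), np.int64(0)), (np.int64(44), np.int64(0)), (np.int64(48), np.int64(0)), (np.int64(52), np.int64(0)), (np.int64(56), np.int64(7)), (np.int64(60), np.int64(8)), (np.int64(64), np.int64(17)), (np.int64(68), np.int64(23)), (np.int64(72), np.int64(20)), (np.int64(76), np.int64(19))]
wrist2 [(np.int64(24), np.int64(0)), (np.int64(28), np.int64(0)), (np.int64(32), np.int64(0)), (np.int64(36), np.int64(0)), (np.int64(40), np.int64(0)), (np.int64(44), np.int64(0)), (np.int64(48), np.int64(0)), (np.int64(52), np.int64(0)), (np.int64(56), np.int64(61)), (np.int64(60), np.int64(244)), (np.int64(64), np.int64(377)), (np.int64(68), np.int64(440)), (np.int64(72), np.int64(502)), (np.int64(76), np.int64(537))]
```

```bash
python3 - <<'E'
from h import *
s,c=pickle.load(open("wrist2.pkl","rb")); P=cloud(s,c); T=(P-s["ee_pos"])@q2R(s["tool_rot"])
for v in range(240,300,5): print(v,[(u,T[v,u].round(0).tolist(),round(float(c["depth"][v,u]))) for u in (225,238,393,405)])
s,c=pickle.load(open("scene2.pkl","rb")); P=cloud(s,c); T=(P-s["ee_pos"])@q2R(s["tool_rot"])
for v in range(196,212,2): print(v,[(u,T[v,u].round(0).tolist(),c["image"][v,u].tolist()) for u in range(320,332,3)])
E
```

```text
240 [(225, [-49.0, 30.0, -3.0], 187), (238, [-41.0, 30.0, -3.0], 187), (393, [45.0, 31.0, -3.0], 187), (405, [51.0, 30.0, -3.0], 187)]
245 [(225, [-49.0, 29.0, -5.0], 187), (238, [-42.0, 30.0, -6.0], 188), (393, [45.0, 29.0, -5.0], 186), (405, [52.0, 30.0, -6.0], 187)]
250 [(225, [-49.0, 30.0, -9.0], 189), (238, [-31.0, -15.0, 11.0], 139), (393, [33.0, -17.0, 11.0], 138), (405, [52.0, 30.0, -9.0], 188)]
255 [(225, [-35.0, -21.0, 11.0], 134), (238, [-29.0, -21.0, 11.0], 133), (393, [32.0, -22.0, 11.0], 133), (405, [37.0, -22.0, 11.0], 133)]
260 [(225, [-33.0, -26.0, 11.0], 129), (238, [-29.0, -22.0, 10.0], 133), (393, [31.0, -27.0, 12.0], 128), (405, [36.0, -26.0, 11.0], 129)]
265 [(225, [-33.0, -29.0, 11.0], 126), (238, [-29.0, -24.0, 8.0], 131), (393, [31.0, -26.0, 9.0], 130), (405, [34.0, -31.0, 11.0], 125)]
270 [(225, [-31.0, -34.0, 11.0], 121), (238, [-29.0, -23.0, 6.0], 133), (393, [31.0, -28.0, 8.0], 128), (405, [33.0, -35.0, 11.0], 121)]
275 [(225, [-30.0, -39.0, 11.0], 117), (238, [-29.0, -25.0, 4.0], 132), (393, [31.0, -29.0, 6.0], 127), (405, [32.0, -39.0, 11.0], 117)]
280 
[... 1274 characters left out ...]
, 30.0], [192, 239, 249]), (323, [33.0, -23.0, -12.0], [122, 119, 115]), (326, [38.0, -21.0, -7.0], [41, 35, 33]), (329, [40.0, -13.0, 4.0], [122, 143, 154])]
206 [(320, [1.0, 31.0, 25.0], [205, 246, 253]), (323, [33.0, -17.0, -13.0], [123, 120, 118]), (326, [38.0, -15.0, -7.0], [88, 106, 114]), (329, [21.0, 30.0, 37.0], [191, 239, 250])]
208 [(320, [4.0, 33.0, 21.0], [194, 238, 248]), (323, [12.0, 30.0, 22.0], [171, 217, 232]), (326, [18.0, 31.0, 27.0], [185, 234, 247]), (329, [24.0, 32.0, 33.0], [179, 227, 241])]
210 [(320, [8.0, 32.0, 14.0], [182, 230, 243]), (323, [16.0, 30.0, 16.0], [186, 233, 245]), (326, [22.0, 31.0, 21.0], [183, 229, 242]), (329, [28.0, 31.0, 26.0], [174, 223, 237])]
```

Both cameras put the fingertips about 14 mm *behind* the TCP at this opening (z ≈ 64), not ahead of it as the text says. That would pass over the roller. I check how the tip moves with the opening before relying on either number.

```bash
python3 - <<'E'
from h import *
from rig import bot
for w in (30,0):
    bot.move_gripper(w)
    for n in ("wrist","scene"):
        s=bot.read_state(); c=bot.read_camera(n); P=cloud(s,c); T=(P-s["ee_pos"])@q2R(s["tool_rot"])
        m=(np.abs(T[...,0])<60)&(T[...,2]<16)&(T[...,2]>-20)&(T[...,1]<24)&(T[...,1]>-100)
        t=T[m]; print(s["clock"],w,s["grip_width"],n,"tip y",np.percentile(t[:,1],[98,99.5,100]).round(1),"z",np.percentile(t[:,2],[1,99]).round(1),"x",t[t[:,1]>np.percentile(t[:,1],90)][:,0].min().round(),t[t[:,1]>np.percentile(t[:,1],90)][:,0].max().round())
        im=c["image"]
        if n=="scene": im=cv2.resize(im[110:260,200:400],None,fx=4,fy=4,interpolation=cv2.INTER_CUBIC)
        cv2.imwrite(f"pics/{n}3_{w}.png",im)
E
```

```text
4.6167 30 30.09445202758901 wrist tip y [-16.8  -9.2  -2.3] z [-10.3  13.6] x -28.0 30.0
4.6667 30 30.335891863644193 scene tip y [-7.3 -3.7 -0. ] z [-19.4  10.8] x -30.0 27.0
5.1167 0 0.372673350238786 wrist tip y [-20.4 -11.1  -5.1] z [-7.8 14.6] x -30.0 31.0
5.1667 0 -0.07549728728177628 scene tip y [-10.1  -5.9   0.8] z [-19.4   8.4] x -15.0 13.0
```

View pics/scene3_0.png

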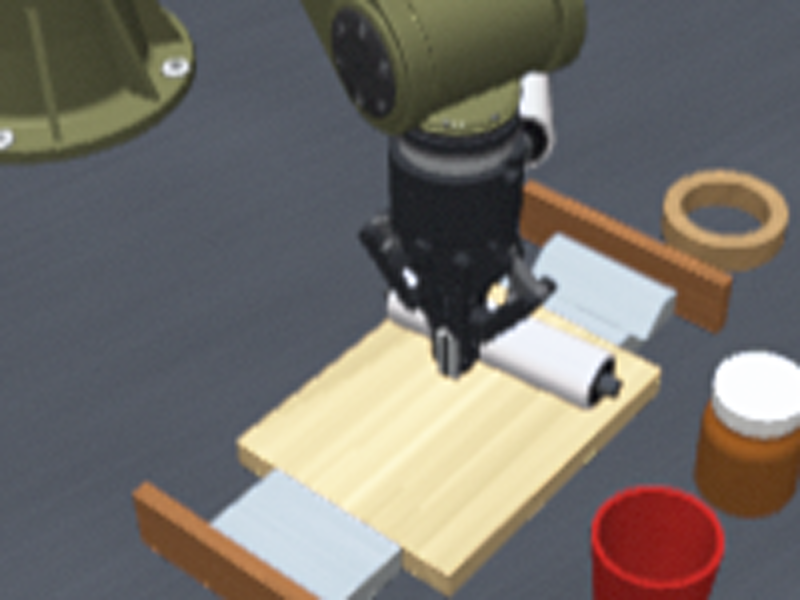

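View pics/wrist3_0.png

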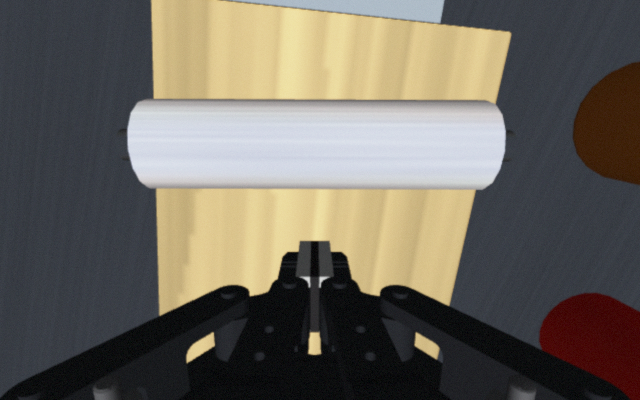

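Closed or at 30 mm, the tips are still only level with the TCP (y ≈ −3…0 in both views). I use 30 mm and lower to TCP z = 31 (tips about 32) with a force guard, then check with the camera.

```bash
python3 - <<'E'
from h import *
from rig import bot
bot.move_gripper(30)
a=np.radians(17.5); r=np.array([513,55.]); p=r-50*ey(a)
print(bot.servo_line([*p,31],speed=30,until_force=5))
s=bot.read_state(); print(s["clock"],s["ee_pos"],s["ft_force"])
for n in ("wrist","scene"):
    c=bot.read_camera(n); P=cloud(s,c); T=(P-s["ee_pos"])@q2R(s["tool_rot"])
    m=(np.abs(T[...,0])<40)&(T[...,2]<16)&(T[...,2]>-16)&(P[...,2]>25)&(P[...,2]<90)
    print(n,np.percentile(P[m][:,2],[0,1,3]).round(1)); im=c["image"]
    if n=="scene": im=cv2.resize(im[110:260,200:400],None,fx=4,fy=4,interpolation=cv2.INTER_CUBIC)
    cv2.imwrite(f"pics/{n}4.png",im)
E
```

```text
False
6.4083 [528.11160757   7.31822039  31.08431894] [ 0.38062343  0.21028717 -0.36038182]
wrist [32.7 38.6 41.8]
scene [32.6 34.9 37.5]
```

View pics/scene4.png

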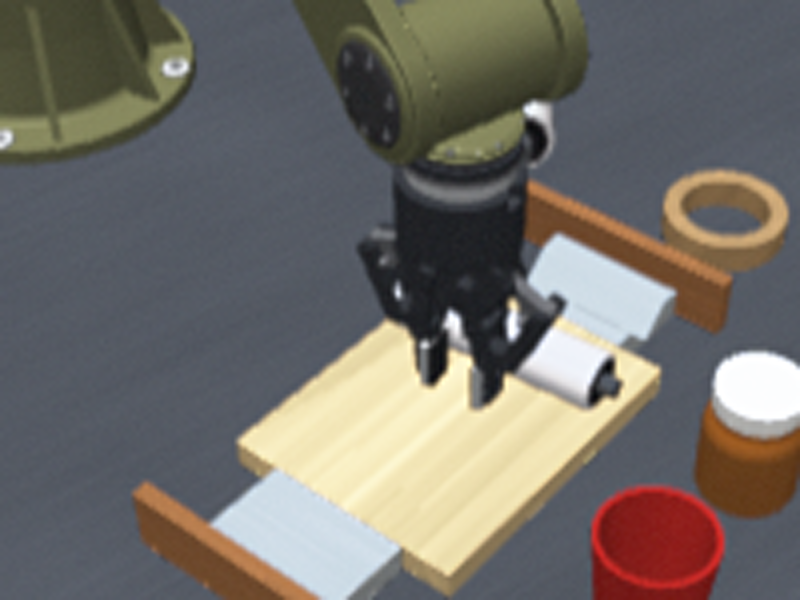

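```bash
python3 - <<'E'
from h import *
from rig import bot
a=np.radians(17.5); r=np.array([513,55.])
bot.servo_line([*(r-48*ey(a)),27],speed=30,until_force=5)
print(bot.servo_line([*(r+46*ey(a)),27],speed=35,until_force=8))
s=bot.read_state(); print(s["clock"],s["ee_pos"],s["ft_force"])
for i in range(2):
  for n in ("top","scene"):
    c=bot.read_camera(n); im=c["image"]
    im=im[140:265,235:435] if n=="top" else im[110:260,200:400]
    cv2.imwrite(f"pics/{n}5_{i}.png",cv2.resize(im,None,fx=4,fy=4,interpolation=cv2.INTER_CUBIC))
  bot.dwell(.4)
c=bot.read_camera("wrist");s=bot.read_state(); cv2.imwrite("pics/wrist5.png",c["image"]);pickle.dump((s,c),open("wrist5.pkl","wb"))
E
```

```text
False
9.6417 [499.19810209  98.78622043  27.00239978] [-0.48847098  0.10070645  0.42599398]
```

View pics/scene5_1.png

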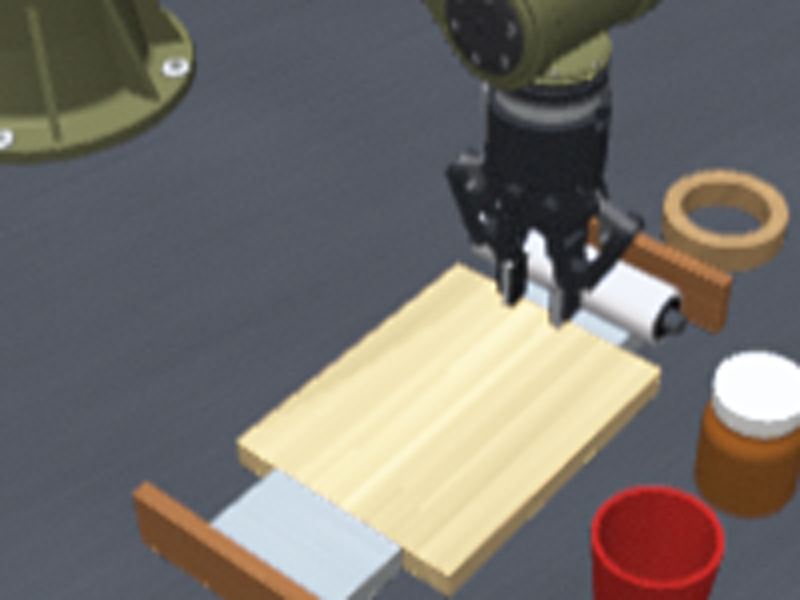

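View pics/wrist5.png

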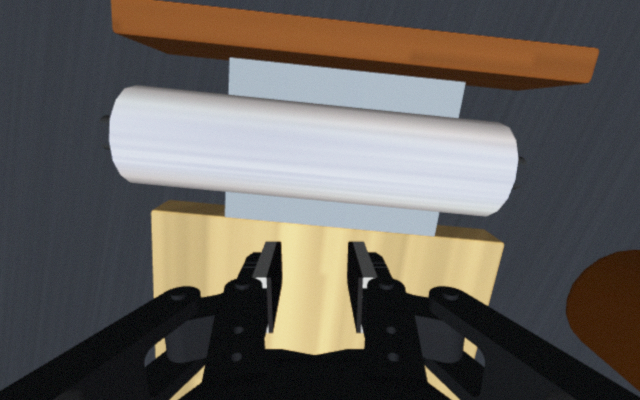

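The roller lies in the V parallel to the fence (wrist picture, x 110–520), and the V-block spans about x 226–465. It sticks out more on the −x side. I retreat and measure.

```bash
python3 - <<'E'
from h import *
from rig import bot
a=np.radians(17.5); r=np.array([513,55.])
bot.servo_line([*(r+25*ey(a)),27],speed=80)
bot.servo_line([*(r+20*ey(a)),160],speed=120)
for n in("wrist","top","scene"):
    s=bot.read_state(); c=bot.read_camera(n); P=cloud(s,c); B=tob(P)
    pickle.dump((s,c),open(n+"6.pkl","wb")); cv2.imwrite(f"pics/{n}6.png",c["image"])
    m=(P[...,2]>32)&(P[...,2]<56)&(np.abs(B[...,0])<105)&(np.abs(B[...,1]-145)<32)
    Q=B[m]; b=cv2.minAreaRect(Q.astype(np.float32)); print(n,s["clock"],m.sum(),b,"top z",np.percentile(P[m][:,2],[95,99]))
    k=(P[...,2]>2)&(P[...,2]<26)&(np.abs(B[...,0])<70)&(np.abs(B[...,1]-118)<6); print(" block x",B[k][:,0].min(),B[k][:,0].max())
    k=(P[...,2]>40)&(P[...,2]<50)&(np.abs(B[...,0])<100)&(np.abs(B[...,1]-187)<9); print(" fence", cv2.minAreaRect(B[k].astype(np.float32)))
E
```

```text
wrist 12.3667 10984 ((-7.627677917480469, 145.54083251953125), (39.04334259033203, 174.49319458007812), 89.88184356689453) top z [49.30670866 49.92423207]
 block x -46.91767367536118 53.443238585372484
 fence ((3.3093948364257812, 187.48939514160156), (12.509502410888672, 169.27975463867188), 89.922607421875)Traceback (most recent call last):
  File "<stdin>", line 10, in <module>
    return _quantile_unchecked(
        a, q, axis, out, overwrite_input, method, keepdims, weights)
    return _ureduce(a,
                    func=_quantile_ureduce_func,
    ...<5 lines>...
                    overwrite_input=overwrite_input,
                    method=method)
    r = func(a, **kwargs)
    result = _quantile(arr,
                       quantiles=q,
    ...<2 lines>...
                       out=out,
                       weights=wgt)
    slices_having_nans = np.isnan(arr[-1, ...])
                                  ~~~^^^^^^^^^
IndexError: index -1 is out of bounds for axis 0 with size 0
```

View pics/wrist6.png

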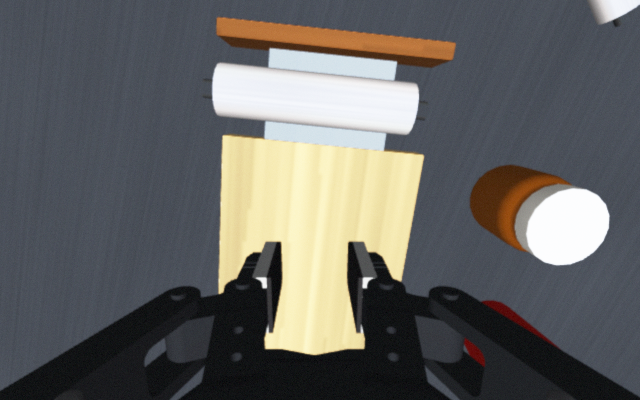

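The roller is down in the V: top at 49.3 mm (49 expected) and parallel within 0.2°. It is about 11 mm off-centre towards −x (overhangs about 14 and 36 mm), so I nudge its −x end to centre it.

```bash
cat > meas.py <<'E'
from h import *
def meas(n,s,c):
    P=cloud(s,c); B=tob(P)
    m=(P[...,2]>32)&(P[...,2]<56)&(np.abs(B[...,0])<110)&(np.abs(B[...,1]-145)<32)
    if m.sum()>20:
        b=cv2.minAreaRect(B[m].astype(np.float32)); print(n,s["clock"],m.sum(),np.round(b[0],1),np.round(b[1],1),round(b[2],2),"top z",np.percentile(P[m][:,2],[95,99]).round(1))
    k=(P[...,2]>40)&(P[...,2]<50)&(np.abs(B[...,0])<100)&(np.abs(B[...,1]-187)<9)
    if k.sum()>20: b=cv2.minAreaRect(B[k].astype(np.float32)); print("   fence",np.round(b[0],1),np.round(b[1],1))
E
python3 - <<'E'
from meas import *
from rig import bot
q=quat(BY)
bot.move_gripper(0)
p=tow([-128,145]); p2=tow([-99.5,145])
print(p,bot.ik([*p,170],q) is not None, bot.ik([*p,26],q) is not None)
bot.move_to([*p,170],q)
s=bot.read_state();c=bot.read_camera("wrist");meas("wrist",s,c)
print(bot.servo_line([*p,26],speed=100,until_force=8))
s=bot.read_state();c=bot.read_camera("scene");cv2.imwrite("pics/scene7.png",cv2.resize(c["image"][70:220,250:450],None,fx=4,fy=4,interpolation=cv2.INTER_CUBIC));meas("scene",s,c)
c=bot.read_camera("wrist");cv2.imwrite("pics/wrist7.png",c["image"]);print(s["clock"],s["ee_pos"],s["ft_force"])
E
```

```text
[368.14991194 120.71870568] True True
wrist 13.5083 8385 [ -7.4 146.4] [174.6  38.2] 0.18 top z [49.4 50. ]
   fence [  3.3 187.4] [170.5  12.2]
False
scene 15.15 620 [ -9.7 140.5] [173.4  50.5] 7.41 top z [48.9 50.1]
   fence [  1.  185.8] [ 15.2 170.9]
15.15 [368.41418376 120.78106529  26.38329316] [ 0.37536113 -0.12216508  0.1690116 ]
```

View pics/scene7.png

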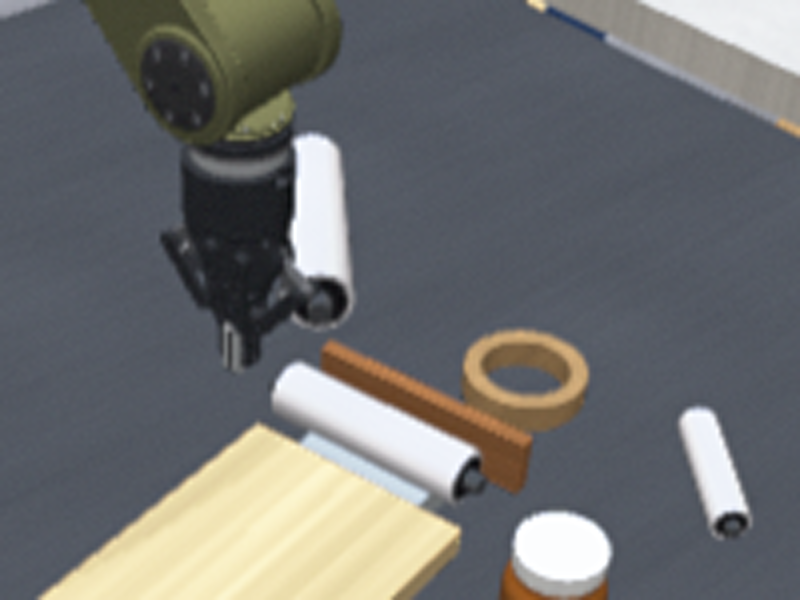

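View pics/wrist7.png

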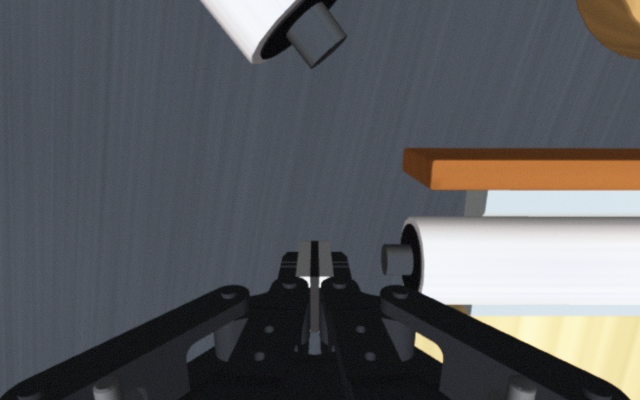

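The closed tips (around (315,258)) are in line with the −x journal (398,260), and the other large roller is clear. Now the slow nudge.

```bash
python3 - <<'E'
from meas import *
from rig import bot
print(bot.servo_line([*tow([-99,145]),26],speed=20,until_force=15))
s=bot.read_state();print(s["clock"],s["ft_force"])
c=bot.read_camera("wrist");cv2.imwrite("pics/wrist8.png",c["image"])
bot.servo_line([*tow([-130,145]),26],speed=60)
bot.servo_line([*tow([-130,145]),170],speed=120)
bot.dwell(.2)
s=bot.read_state();c=bot.read_camera("wrist");meas("wrist",s,c);cv2.imwrite("pics/wrist9.png",c["image"])
E
```

```text
True
16.375 [-4.34353688 -1.44065296  5.24647945]
wrist 18.5333 8532 [ -6. 146.] [ 38.7 174.4] 89.93 top z [49.4 50. ]
   fence [  3.1 187.4] [170.1  12.1]
```

View pics/wrist9.png

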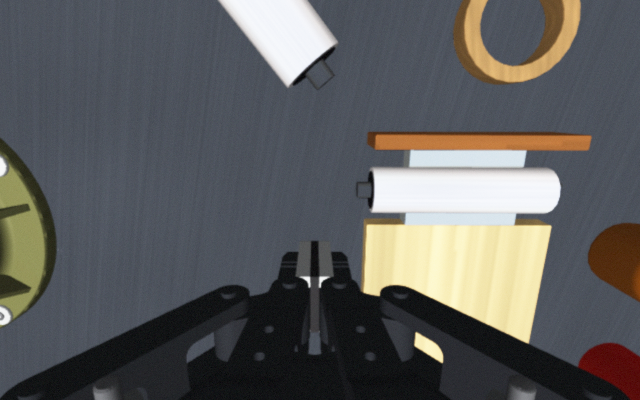

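The guard tripped on first contact, so the roller moved only about 2 mm (now about 9 mm off). I repeat more slowly with a wider guard.

```bash
python3 - <<'E'
from meas import *
from rig import bot
bot.servo_line([*tow([-116,145]),27],speed=110,until_force=8)
print(bot.servo_line([*tow([-99,145]),27],speed=9,until_force=35))
s=bot.read_state();print(s["clock"],s["ee_pos"],tob(s["ee_pos"]),s["ft_force"])
bot.servo_line([*tow([-130,145]),27],speed=60)
bot.servo_line([*tow([-130,145]),170],speed=120)
bot.dwell(.2)
s=bot.read_state();c=bot.read_camera("wrist");meas("wrist",s,c)
E
```

```text
False
22.0833 [394.89615337 126.42128796  26.63353007] [-100.65259459  145.0171109 ] [-12.37589761  -3.39808785   9.90544321]
wrist 24.2917 8524 [ -5.6 146. ] [ 38.7 175.2] 89.95 top z [49.4 50. ]
   fence [  3.1 187.4] [ 12.  170.1]
```

The nudge reached 13 N with an upward component of 10 N and hardly moved the roller. The tips probably ride on the upper part of the journal. I go lower (TCP z = 18), check, then push a bit further.

```bash
python3 - <<'E'
from meas import *
from rig import bot
print(bot.servo_line([*tow([-116,145]),40],speed=110,until_force=8), bot.servo_line([*tow([-116,145]),18],speed=40,until_force=5))
s=bot.read_state();print(s["ee_pos"],s["ft_force"])
print(bot.servo_line([*tow([-97,145]),18],speed=15,until_force=30))
s=bot.read_state();print(s["clock"],tob(s["ee_pos"]),s["ee_pos"][2],s["ft_force"])
for n in("wrist","scene"):
    c=bot.read_camera(n); meas(n,s,c); im=c["image"]
    if n=="scene": im=cv2.resize(im[70:220,250:450],None,fx=4,fy=4,interpolation=cv2.INTER_CUBIC)
    cv2.imwrite(f"pics/{n}10.png",im)
E
```

```text
False False
[379.93172018 123.22227549  17.98890123] [ 1.09294042  0.39360177 -0.27403069]
False
27.8 [-100.47188123  145.03780835] 17.143137246814554 [-22.81462989  -6.39341043  15.20080488]
wrist 27.8 23658 [-39.6 148.2] [ 35.2 140.7] 89.91 top z [49.3 51.9]
   fence [-32.8 187.6] [12.5 99.1]
scene 27.8 686 [-12.  149.3] [ 55.7 194.6] 89.6 top z [49.6 53. ]
   fence [  0.2 186.1] [ 16.2 169.7]
```

View pics/scene10.png

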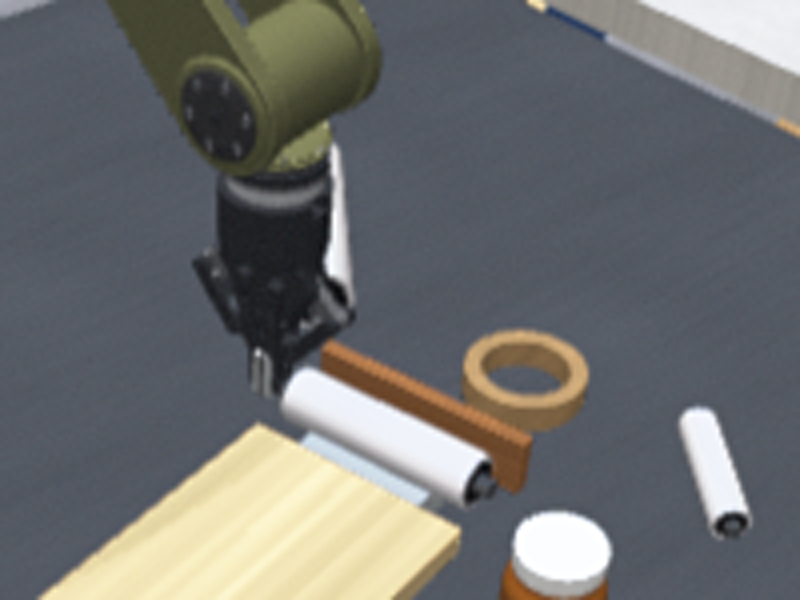

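View pics/wrist10.png

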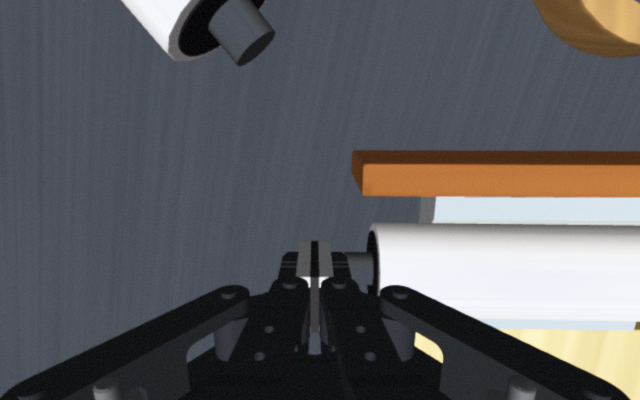

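The fingertip is at the journal, but the arm's sag presses it down (15 N upward on the tool), which wedges the roller in the V. I repeat the nudge with a slightly rising path to cancel that; the forces stay small.

```bash
python3 - <<'E'
from meas import *
from rig import bot
bot.servo_line([*tow([-102,145]),21],speed=30)
for x,z in ((-96,24),(-91,26)):
    r=bot.servo_line([*tow([x,145]),z],speed=15,until_force=28)
    s=bot.read_state();print(r,s["clock"],tob(s["ee_pos"]),s["ee_pos"][2],s["ft_force"])
bot.servo_line([*tow([-130,145]),27],speed=80)
bot.servo_line([*tow([-130,145]),170],speed=150)
s=bot.read_state();c=bot.read_camera("wrist");meas("wrist",s,c);cv2.imwrite("pics/wrist11.png",c["image"])
E
```

```text
False 28.8417 [-96.80197718 144.99997355] 23.521763024989305 [-5.4263074  -0.9796688  -1.69538977]
False 29.35 [-91.55854253 144.99787651] 25.642779927159168 [-4.45044461 -0.9002339  -1.60949869]
wrist 31.0917 8600 [  9.3 146. ] [174.7  38.9] 0.07 top z [49.4 50. ]
   fence [  3.1 187.4] [170.1  12.1]
```

The roller is now within about 6 mm of centre (barrel overhangs roughly 31 and 19 mm), top at 49.4 mm, parallel. Last, a check of the bystanders.

```bash
python3 - <<'E'
from meas import *
from rig import bot
bot.move_to([350,-150,250],quat(BY))
s=bot.read_state()
for n in("top","scene"):
    c=bot.read_camera(n);meas(n,s,c);cv2.imwrite(f"pics/{n}12.png",c["image"])
    s0,c0=pickle.load(open(n+"0.pkl","rb"));
    if n=="top": cv2.imwrite("pics/diff12.png",cv2.absdiff(c["image"],c0["image"]))
    print(s["clock"])
E
```

```text
top 32.2333 1189 [  7.4 145.9] [ 39.3 174. ] 89.94 top z [50.5 51.6]
   fence [  0.6 187.8] [ 12.5 169.1]
32.2333
scene 32.2333 628 [  6.2 149.2] [ 55.3 173.4] 89.29 top z [48.8 50.1]
   fence [ -0.2 186.1] [171.7  15.9]
32.2333
```

View pics/scene12.png

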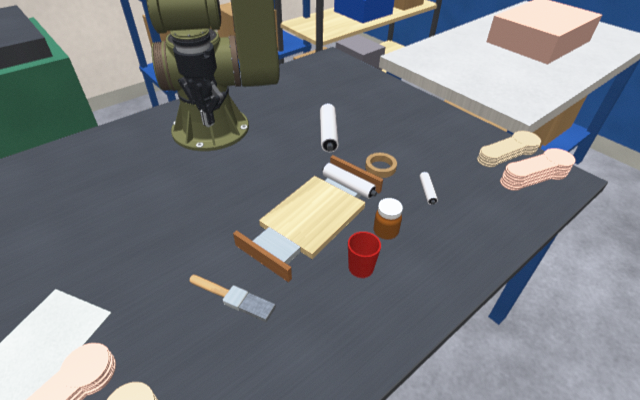

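View pics/diff12.png

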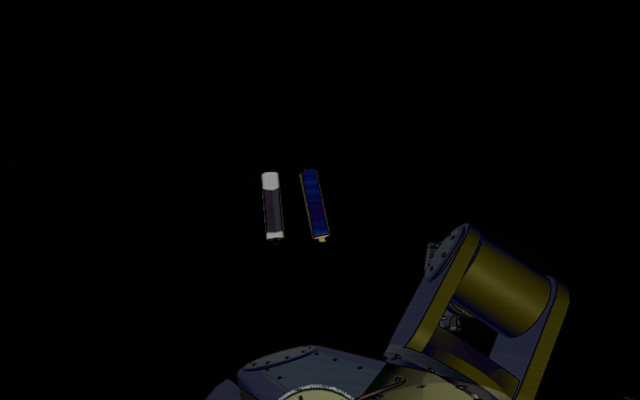

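The difference picture shows changes only at the roller's old place (315,203), its new place (273,205), and the arm. The cup, jar, brush, tape and other rollers have not moved. All three views put the roller +6 to +7 mm from the block's centre.

```bash
python3 -c "
from rig import bot
bot.finish_job()"
```

```text
the job is handed in; nothing more can be done
```

The roller is in the V-block at the +y end of the board, and I handed the job in at about 32 s. I rolled it along the board with two fingertips on its side until it dropped in. I then centred it with nudges on its −x end.

**Last checks**
- **Roller:** it lies parallel to the V, within 0.1° in the wrist and top views. Its top is at about 49–50 mm (49 expected), though the top view read 50.5.
- **Centring:** it sits 6 to 7 mm off-centre towards +x in all three views, so its barrel sticks out about 31 mm at the +x end and 19 mm at the −x end.
- **Bystanders:** comparing top pictures from before and after, only the roller and the arm changed place.

**What disagreed or went wrong**
- **Fingertip position:** the cameras showed the fingertips level with or behind the TCP, not 19 mm ahead as given. I used the measured position, and lowering the tool to it met no contact.
- **Nudging:** the first three nudges barely moved the roller, reaching about 28 N in total on the tool, because the arm was also pressing the roller down into the V. The last nudge, on a slightly rising path, needed about 5 N and overshot the centre by those 6 mm. I left it there because both ends overhang well.

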